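# Rest the wheelbarrow axle and its bolt level in their V-stands

### The job

The wheelbarrow's axle bolt has been left in the wrong stand, the one with the widely spaced V-rests. Lay the bolt in the V-rests of the other stand, with its head at the end where that stand's upright plate is, and lay the square-bodied axle in the wide stand with its round ends in the two Vs and the square part between them. Both must lie level and fully down in the Vs; set them down rather than letting them drop, and leave the insulator, drip emitter, gate latch and switch undisturbed.

Things in the scene. Friction and masses are not known exactly. Their poses are not given: they have to be found in the camera images.
- bolt: Rusted axle bolt, 0.33 kg. Origin on its axis, x towards the head. Round shank 16 mm in diameter, free from x = -75 to +75 mm; hex head 26 mm across flats at x = 75 to 85 mm; equal hex nut at -88 to -75 mm, threaded stub on to -110 mm. Starts level in the axle stand's Vs, axis 53 mm above the ledge. Roll about x is of no matter.
- bolt_head (a point): Centre of the bolt's hex head (80 mm from the bolt's origin along its x).
- bolt_stand: Fixed steel stand for the bolt. Origin mid-underside on the ledge, z up, x along its V line. Base 226 x 50 x 8 mm. Two angle-iron rests, 90 degree Vs open upwards, each 12 mm thick, centred at x = -40 and +40 mm (68 mm free between); V corner 42 mm above the ledge, V tops 61 mm up, 37 mm apart inside, 44 mm over all.
- bolt_seat (a point): Where the middle of the bolt's axis (its origin) rests in the bolt stand: over the stand's origin, 53.3 mm above the ledge.
- end_plate (a point): Point on the bolt stand's upright end plate, at the stand's x = +110 mm, 55 mm above the ledge. The plate is 6 mm thick, 46 mm wide and 78 mm high; its inner face is at x = 107 mm.
- axle: Wheelbarrow axle, 0.55 kg, 200 mm long: square bar body 28 x 28 mm, 90 mm long, with a round journal 20 mm in diameter and 55 mm long at each end, both ends alike. Origin at its centre, x along its axis. Starts on the ledge on a flat of its body, axis 14 mm up. Roll about x is of no matter.
- axle_stand: Fixed steel stand for the axle, with no end plate. Origin mid-underside on the ledge, z up, x along its V line. Base 150 x 50 x 8 mm. Two angle-iron rests, 90 degree Vs open upwards, each 12 mm thick, centred at x = -58 and +58 mm (104 mm free between); V corner 42 mm above the ledge, V tops 63 mm up, 42 mm apart inside, 50 mm over all.
- axle_seat (a point): Where the centre of the axle rests in the axle stand: over the stand's origin, 56.1 mm above the ledge; the square body then has 7 mm to spare to each rest.
- insulator: Loose cream ceramic reel insulator, upright, 46 mm in diameter, 70 mm high, standing 70 to 85 mm to the side of the axle stand's line. Origin at the middle of its underside.
- emitter: Loose blue plastic drip emitter, 28 mm in diameter, 34 mm high with its spigot, with a barb to one side, 60 to 80 mm to the side of the bolt stand's line. Origin at the middle of its underside.
- latch: Loose galvanised gate latch, a plate 90 x 34 mm with staples and a sliding bolt, 25 mm high at its knob, lying 70 to 85 mm to the side of the axle. Origin at the middle of its underside, x along it.
- switch_box: Fixed grey plastic switch box 60 x 80 x 45 mm on a 36 mm square timber post: the box spans 100 to 145 mm above the ledge, its small toggle switch reaches 176 mm. Origin at the middle of the post's foot plate (80 x 80 x 6 mm) on the ledge, z up.
- toggle_tip (a point): Tip of the toggle switch's lever.
Mind the look-alikes: they are no part of the job. What is shaped like the bolt_stand but blue, orange or red is not meant.

How it is judged:
By the outcome, as a careful person would: the job done as asked, in the order asked, and still so for the second after the job is handed in, with the robot touching nothing.
It also fails if it takes over 59 s, if anything falls off the work surface, if the arm or the gripper's body presses on something with over 40 N, if the wrist force passes 120 N, or if a joint passes its speed limit or range.

### The arm

A 6-joint arm with a two-finger parallel gripper is mounted at the origin on the work surface. World frame = base frame: x ahead of the robot, y to its left, z up, the work surface at z = 0. Lengths are in m, angles in rad, forces in N, time in s.
With the tool pointing down it reaches from about 0.375 to 0.9 m from the base axis. Payload 3.1 kg.
Tool frame: the origin (TCP) lies where the fingers leave the gripper's body, on its centre line; the fingertips stand 73 mm ahead of it and the grasp point (between the pads) lies 54 mm ahead of it; z points along the fingers, y is the line along which they close (so a half turn about z gives the same grasp; the last joint's range is limited). The gripper opens to 85 mm and grips with 20 to 120 N. Pads are 22 mm wide; open, the fingers measure 114 mm over their backs; the gripper's body (76 mm by 85 mm) begins 54 mm behind the grasp point. The pads swing forward as they close: fully open they stand 13 mm farther back than shut.
Start: joints at [0.943, 0.527, 1.433, -0, 1.181, -0.178], TCP at [0.272, 0.563, 0.304] pointing down, gripper open.
Joint ranges: [-3.08, 3.08], [-0.75, 2.2], [0.22, 2.44], [-1.43, 4.57], [0, 2.65], [-2.85, 2.85]. Speed limits (rad/s): [2.79, 2.79, 3.14, 3.14, 3.14, 3.14].

### API

Orientations are given as a unit quaternion [x, y, z, w].
In Python, from station import manip gives the robot as it stands.
- The arm moves only by the shell command python3 -m crank 'ROWS' [FORCE]. ROWS is JSON, a list of rows, each an object with "dp": the shift along the tool's x, y, z normalised to -1 to 1, where 1 is 50 cm, a list of three; "delta_rot": the turn, a rotation vector about the tool's x, y, z normalised to -1 to 1, where 1 is 2 pi rad, a list of three; "fingers": the opening, from -1 (shut) to 1 (fully open). A call has 1 to 12 rows; each row shifts and turns the commanded pose from where the row before left it, along the tool's axes as they then stand; what a row does not reach is not made up. A row lasts 1/12 s, in which the tool goes at most 41.7 mm and 7.16 degrees, less where a joint would pass 70% of its speed; a pose out of reach is approached as far as the arm can. A call with a number of a shift or a turn outside -1 to 1 is refused whole. A call with a gripper value outside its range is refused whole. The fingers move at their own pace and stop on an object; FORCE is the grip in N (left out, the last holds). Time passes only in rows, so rows that do not move let the fingers close. It gives the time, the measured TCP pose, the force, the opening and the grip force at its end, in the units of the state.
- manip.sense(): the state, without advancing time (a new reading comes with each control period).
- manip.snapshot(name): name is "scene" or "top" or "wrist"; returns (picture, depth): 420x560x3 uint8, red, green, blue; 420x560 float32, m along the optical axis (not along the pixel's ray), 0 where there is no reading.
- manip.camera_model(name): a dict with "fx", "fy", "cx", "cy" (pixels), "k1" (the pictures are not rectified: a ray, as slopes to the right and down, at radius r is drawn at 1 + k1 r^2 times it, then the intrinsics apply), "origin" and "attitude" of the camera in the world. Camera axes: x right, y up, looking along -z (the intrinsics and any distortion apply to the point x, -y, -z); pixel columns grow to the right and rows downward; lengths in m; the calibration is good to about 2 mm. A picture is of the moment at which its call begins: read the wrist's pose just before it. camera_model takes no time and is no camera call; for the wrist camera it gives the pose at the moment of the call.
- manip.sign_off(): hands the job in; it is judged then, once.
The state is a dict: "t": time; "q": joint angles; "qd": joint speeds; "tau": joint torques, N m; "tcp_pos": TCP position; "tool_rot": TCP orientation; "force": force on the tool from outside, world axes, zero at the start; "ft_torque": the same for the moment, N m; "finger_gap": opening from 0.0 (shut) to 1.0 (fully open); "gripper_force": force on a finger pad.
Only numpy, scipy, OpenCV 4.12 (cv2) and the standard library are available. Lean on these libraries where they do the work, as an engineer would, in place of code of your own. Each camera call takes 0.05 s, during which the arm holds its last target. There are 200 camera calls.

## Working session

There is one attempt and no reset: what is moved stays moved. The work goes in short steps, Python scripts to look and compute and a shell command to move; the robot and the scene stay as the last step left them, time stands still between calls to the robot, and variables do not carry over. Pictures are saved under pics/ and viewed, at most 10 in all, crops included, and the job is handed in when it is done.

```bash
mkdir -p pics
cat > h.py <<'E'
import numpy as np, cv2
from scipy.spatial.transform import Rotation as R
from station import manip
def att(m):
    a=np.array(m['attitude'],float)
    return a if a.shape==(3,3) else R.from_quat(a).as_matrix()
def snap(n):
    m=manip.camera_model(n); p,d=manip.snapshot(n); return p,d,m
def rays(m,u,v):
    K=np.array([[m['fx'],0,m['cx']],[0,m['fy'],m['cy']],[0,0,1.]])
    pts=np.stack([np.ravel(u),np.ravel(v)],1).astype(float)[:,None]
    s=cv2.undistortPoints(pts,K,np.array([m['k1'],0,0,0,0.]))[:,0]
    c=np.stack([s[:,0],-s[:,1],-np.ones(len(s))],1)
    return c@att(m).T
def onplane(m,u,v,z):
    r=rays(m,u,v);o=np.array(m['origin']);return o+r*((z-o[2])/r[:,2])[:,None]
def bydepth(m,u,v,d):
    return np.array(m['origin'])+rays(m,u,v)*np.ravel(d)[:,None]
def cloud(m,d):
    v,u=np.indices(d.shape);return bydepth(m,u,v,d).reshape(*d.shape,3)
E
python3 - <<'E'
from h import *
s=manip.sense();print(s)
for n in ['scene','top']:
    p,d,m=snap(n);print(n,m)
    cv2.imwrite(f'pics/{n}0.png',p[:,:,::-1]);np.savez(f'{n}0.npz',p=p,d=d)
E
```

```text
{'t': 0.0, 'q': array([ 9.42489164e-01,  5.28442340e-01,  1.43392483e+00,  9.02159543e-07,
        1.18139545e+00, -1.78469110e-01]), 'qd': array([-0.00237254, -0.00048256, -0.00117579, -0.0013787 ,  0.00047181,
        0.00084133]), 'tau': array([ 1.22808055e-03, -4.42344689e+01, -1.78028262e+01, -1.75279033e-04,
        8.23911570e-03,  1.29294762e-05]), 'tcp_pos': array([0.2713772 , 0.56237535, 0.30294092]), 'tool_rot': array([ 2.23027465e-01,  9.74811558e-01, -9.97737779e-04, -4.26280770e-04]), 'force': array([ 0.85142306, -0.69242411,  0.0843063 ]), 'ft_torque': array([-0.02925151,  0.00270029,  0.0679407 ]), 'gripper_force': 0.0, 'finger_gap': 0.9996258973103319}
scene {'fx': 422.3232251632342, 'fy': 422.3232251632342, 'cx': 281.52186020845267, 'cy': 212.71994203609614, 'k1': -0.05778017573004026, 'origin': array([ 1.25011847, -0.13722989,  0.83918441]), 'attitude': array([0.29601938, 0.27186507, 0.62014125, 0.67371117])}
top {'fx': 401.57254022170105, 'fy': 401.57254022170105, 'cx': 279.23878230447247, 'cy': 207.3936540990733, 'k1': 0.0007002345512332463, 'origin': array([ 0.36741482, -0.09938334,  1.47016464]), 'attitude': array([ 0.02951384, -0.01511071, -0.70427351,  0.70915402])}
```

View pics/top0.png

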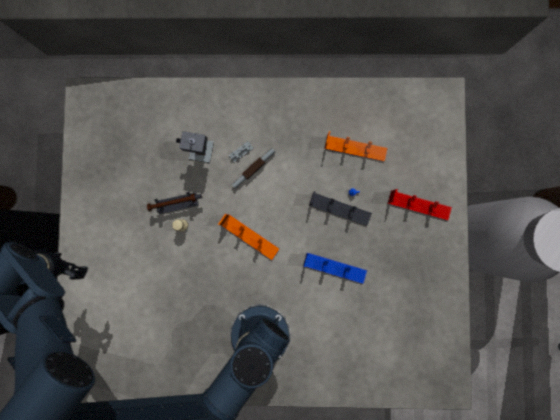

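View pics/scene0.png

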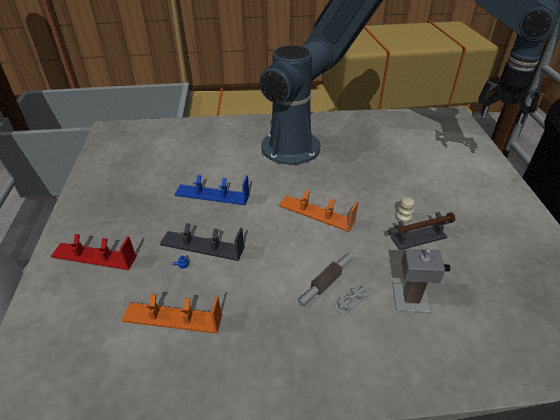

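The top view shows the bolt in the axle stand around (175,202), its head left at (152,206). The dark bolt stand is around (340,209), with its plate at the left end (312,205). The axle is at (253,169), the latch at (240,152), the switch at (193,143), the insulator at (179,224) and the emitter at (353,191). The scene view agrees.

```bash
cat > meas.py <<'E'
from h import *
for n in ['top','scene']:
    f=np.load(f'{n}0.npz');p,d=f['p'],f['d'];m=manip.camera_model(n)
    C=cloud(m,d);Z=C[...,2]
    flat=(d>0)&(abs(Z)<.02)
    print(n,'table z',np.median(Z[flat]))
    roi={'bolt':(.38,.28,.12),'stand':(.36,-.32,.14),'axle':(.507,0,.13),'switch':(.6,.21,.07)}
    hsv=cv2.cvtColor(p,cv2.COLOR_RGB2HSV)
    for k,(x,y,r) in roi.items():
        M=(d>0)&(np.hypot(C[...,0]-x,C[...,1]-y)<r)&(Z>.006)&(Z<.25)
        nl,L,st,ce=cv2.connectedComponentsWithStats(M.astype(np.uint8),connectivity=8)
        for i in range(1,nl):
            if st[i,4]<25: continue
            P=C[L==i];q=p[L==i]
            rect=cv2.minAreaRect(P[:,:2].astype(np.float32)*1000)
            print(k,st[i].tolist(),'z',np.percentile(P[:,2],[5,50,95]).round(3),'rect',np.round(rect[0],1),np.round(rect[1],1),round(rect[2],1),'rgb',np.median(q,0))
E
python3 meas.py
python3 - <<'E'
import cv2
p=cv2.imread('pics/top0.png')
a=cv2.resize(p[110:250,130:290],None,fx=5,fy=4.25,interpolation=cv2.INTER_CUBIC)[:600]
cv2.imwrite('pics/c1.png',cv2.convertScaleAbs(a,alpha=1.6))
E
```

```text
top table z -0.00031070225301044196
bolt [154, 196, 45, 18, 384] z [0.007 0.053 0.063] rect [472.7 306.8] [ 46.5 163.2] 12.8 rgb [45.  31.5 30. ]
bolt [173, 219, 15, 13, 157] z [0.011 0.064 0.072] rect [393.3 283.4] [40.4 40.4] 43.1 rgb [152. 143. 117.]
stand [321, 199, 51, 27, 495] z [0.006 0.01  0.055] rect [ 448.4 -313.3] [177.1  56.1] 69.7 rgb [47. 49. 55.]
stand [315, 255, 51, 21, 322] z [0.007 0.01  0.056] rect [ 245.5 -284.7] [185.9  39.7] 74.8 rgb [ 10.  57. 157.]
axle [232, 159, 35, 30, 303] z [0.012 0.025 0.032] rect [589.2  43.1] [ 37.5 155.5] 40.9 rgb [53. 39. 32.]
switch [181, 142, 30, 20, 257] z [0.008 0.141 0.149] rect [655.6 219.5] [73.  37.5] 73.3 rgb [77. 81. 86.]
scene table z -0.0008781776217074988
bolt [392, 197, 52, 47, 1009] z [0.007 0.038 0.068] rect [452.3 307.2] [121.  128.2] 66.5 rgb [62. 55. 58.]
stand [175, 178, 59, 24, 395] z [0.006 0.009 0.05 ] rect [ 245.2 -286. ] [183.   40.3] 74.3 rgb [ 25.  59. 137.]
stand [161, 223, 67, 30, 802] z [0.006 0.009 0.054] rect [ 449.5 -310. ] [177.5  52.3] 70.9 rgb [51. 53. 57.]
axle [309, 253, 44, 38, 555] z [0.012 0.026 0.029] rect [588.2  44.5] [ 29.5 156.3] 43.0 rgb [67. 60. 54.]
switch [401, 249, 25, 22, 244] z [0.111 0.143 0.147] rect [653.  210.1] [47.2 34.4] 78.6 rgb [92.5 95.  98. ]
switch [428, 250, 9, 7, 32] z [0.141 0.144 0.146] rect [653.3 246.6] [ 9.6 27.8] 35.2 rgb [ 94.  95. 100.]
switch [401, 282, 8, 13, 42] z [0.007 0.028 0.052] rect [655.  208.4] [ 5.8 28.6] 79.0 rgb [57. 54. 51.]
```

View pics/c1.png

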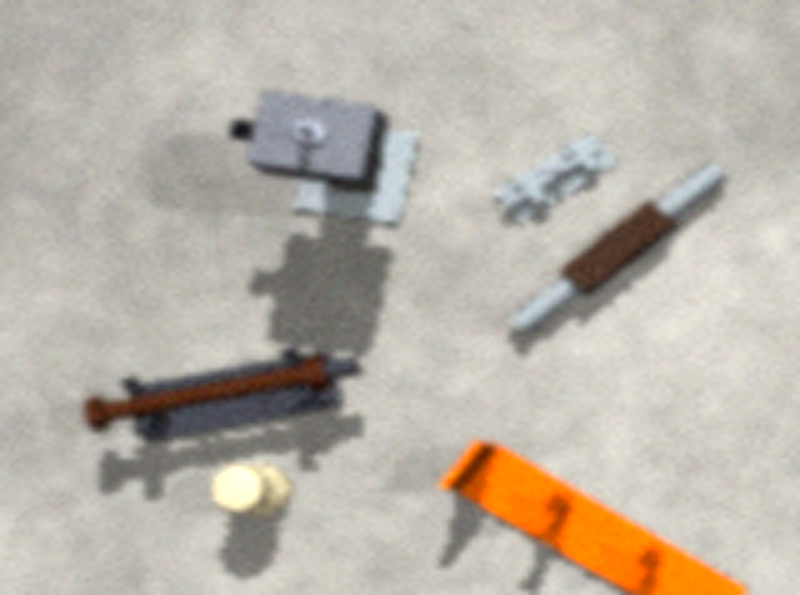

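The crop shows the bolt with its head at the left end (95,410 in the crop) and its dark stub at the right. The axle runs diagonally, with the latch up and to its left. I'll refine with corrected regions.

```bash
cat > meas2.py <<'E'
from h import *
def axis(P):
    c=P.mean(0);u=np.linalg.svd(P-c,full_matrices=False)[2][0];t=(P-c)@u;return c,u,t
for n in ['top','scene']:
    f=np.load(f'{n}0.npz');p,d=f['p'],f['d'];m=manip.camera_model(n)
    C=cloud(m,d);Z=C[...,2];hsv=cv2.cvtColor(p,cv2.COLOR_RGB2HSV).astype(int);H,S,V=hsv[...,0],hsv[...,1],hsv[...,2]
    reg=lambda x,y,r:(d>0)&(np.hypot(C[...,0]-x,C[...,1]-y)<r)
    def rep(k,M):
        P=C[M]
        if len(P)<8: print(k,len(P));return
        nl,L,st,_=cv2.connectedComponentsWithStats(M.astype(np.uint8),connectivity=8)
        P=C[L==1+np.argmax(st[1:,4])]
        c,u,t=axis(P[:,:2]);a=c+u*t.min();b=c+u*t.max();w=(P[:,:2]-c)@[-u[1],u[0]]
        r=cv2.minAreaRect((P[:,:2]*1000).astype(np.float32))
        print(n,k,len(P),'mean',(c*1000).round(1),'mid',((a+b)*500).round(1),'ang',round(np.degrees(np.arctan2(u[1],u[0]))%180,1),'len',round(np.ptp(t)*1000,1),'w',round(np.ptp(w)*1000,1),'z',np.percentile(P[:,2],[5,50,95]).round(4),'rect',np.round(r[0],1),np.round(r[1],1))
    brown=(S>90)&((H<15)|(H>170))
    rep('boltbrown',reg(.47,.3,.14)&brown&(Z>.03))
    rep('axlebody',reg(.585,.05,.09)&(Z>.02)&(S>60)&(H<20))
    rep('axleall',reg(.585,.05,.125)&(Z>.010)&(Z<.04)&~((C[...,0]-.585)*.75+(C[...,1]-.05)*.66>.045*9))
    rep('astandbase',reg(.47,.3,.12)&(Z>.004)&(Z<.016))
    rep('bstandbase',reg(.45,-.31,.135)&(Z>.004)&(Z<.016))
    rep('bstand all',reg(.45,-.31,.15)&(Z>.004)&(S<90))
    rep('plate',reg(.46,-.23,.05)&(Z>.063))
    rep('rests',reg(.445,-.335,.09)&(Z>.045))
    rep('insul',reg(.39,.283,.06)&(Z>.06)&(V>100)); rep('switch',reg(.655,.22,.08)&(Z>.13)&(Z<.16)); rep('toggle',reg(.655,.22,.06)&(Z>.155))
    rep('latch',reg(.64,.09,.06)&(Z>.004)); rep('emit',reg(.5,-.33,.06)&(H>95)&(H<130)&(S>130)&(Z>.004))
E
python3 meas2.py
```

```text
top boltbrown 212 mean [473.8 311.5] mid [473.4 313.5] ang 102.7 len 173.9 w 26.6 z [0.0527 0.059  0.0658] rect [475.6 313.7] [ 26.5 174. ]
top axlebody 174 mean [601.8  26.1] mid [602.1  25.7] ang 133.2 len 85.6 w 27.8 z [0.0227 0.0277 0.0324] rect [602.  26.] [27.3 85. ]
top axleall 364 mean [600.8  27.1] mid [600.6  27.3] ang 133.4 len 193.8 w 28.7 z [0.015  0.0245 0.0316] rect [601.3  28. ] [ 28.7 193.8]
top astandbase 145 mean [457.9 314.8] mid [456.9 318.5] ang 105.2 len 113.8 w 25.3 z [0.0045 0.0081 0.0121] rect [457.8 318.8] [ 22.8 113.4]
top bstandbase 680 mean [ 453.7 -295.8] mid [ 454.  -294.8] ang 70.3 len 223.8 w 69.0 z [0.0045 0.0084 0.0136] rect [ 455.7 -296.9] [224.1  64.7]
top bstand all 822 mean [ 456.3 -289.8] mid [ 456.5 -289.2] ang 70.1 len 236.4 w 69.9 z [0.0046 0.0091 0.0578] rect [ 458.3 -290.4] [238.   64.7]
plate 1
top rests 39 mean [ 444.7 -328.3] mid [ 443.7 -327.9] ang 160.5 len 42.8 w 12.6 z [0.0464 0.0537 0.0594] rect [ 443.6 -328.2] [12.5 42.8]
top insul 86 mean [394.  286.1] mid [394.  286.1] ang 113.6 len 35.7 w 34.2 z [0.0628 0.0681 0.0732] rect [39
[... 1531 characters left out ...]
[ 432.2 -322.9] [13.3 19.2]
scene insul 112 mean [396.5 286.8] mid [394.1 285.6] ang 25.3 len 36.6 w 34.7 z [0.0607 0.0679 0.0709] rect [392.9 286.7] [35.6 33.9]
scene switch 895 mean [677.3 221.4] mid [677.6 223. ] ang 78.1 len 82.3 w 65.2 z [0.1331 0.1434 0.1478] rect [670.9 225.2] [82.6 64.1]
scene toggle 29 mean [673.2 224.6] mid [673.  224.4] ang 56.4 len 8.4 w 5.9 z [0.1573 0.1696 0.1754] rect [672.7 225.2] [7.1 6.5]
scene latch 232 mean [664.8  80.2] mid [663.5  82.2] ang 124.5 len 78.8 w 31.5 z [0.0048 0.0153 0.0199] rect [662.8  81.9] [30.5 78.6]
scene emit 110 mean [ 523.  -332.9] mid [ 523.2 -338.1] ang 91.4 len 37.2 w 24.8 z [0.0053 0.0152 0.0295] rect [ 522.4 -336.9] [22.9 37.2]
```

```bash
cat > go.py <<'E'
# python3 go.py x y z yangle : total dp (units) in tool axes and turn (units) about tool z
import sys; from h import *
x,y,z,a=map(float,sys.argv[1:5]); s=manip.sense(); T=R.from_quat(s['tool_rot']).as_matrix()
d=T.T@(np.array([x,y,z])-s['tcp_pos'])/.5; ya=np.degrees(np.arctan2(T[1,1],T[0,1]))
r=-((a-ya+90)%180-90)
print('t',round(s['t'],2),'tcp',s['tcp_pos'].round(4),'yang',round(ya,2),'tilt',T[:2,2].round(4),'| dp',d.round(4),'rows>=',round(np.linalg.norm(d)*.5/.04,1),'rz',round(r/360,4),'rows>=',round(abs(r)/7,1),'F',s['force'].round(1),'gap',round(s['finger_gap'],3),round(s['gripper_force'],1))
E
python3 -m crank '[{"dp":[-0.053,-0.0247,0.0115],"delta_rot":[0,0,0],"fingers":0},{"dp":[-0.053,-0.0247,0.0115],"delta_rot":[0,0,0],"fingers":0},{"dp":[-0.053,-0.0247,0.0115],"delta_rot":[0,0,0],"fingers":0},{"dp":[-0.053,-0.0247,0.0115],"delta_rot":[0,0,0],"fingers":0},{"dp":[-0.053,-0.0247,0.0115],"delta_rot":[0,0,0],"fingers":0},{"dp":[-0.053,-0.0247,0.0115],"delta_rot":[0,0,0],"fingers":0},{"dp":[-0.053,-0.0247,0.0115],"delta_rot":[0,0,0],"fingers":0},{"dp":[-0.053,-0.0247,0.0115],"delta_rot":[0,0,0],"fingers":0},{"dp":[-0.053,-0.0247,0.0115],"delta_rot":[0,0,0],"fingers":0},{"dp":[-0.053,-0.0247,0.0115],"delta_rot":[0,0,0],"fingers":0},{"dp":[-0.053,-0.0247,0.0115],"delta_rot":[0,0,0],"fingers":0}]'
python3 -m crank '[{"dp":[0,0,0],"delta_rot":[0,0,0.0159],"fingers":0},{"dp":[0,0,0],"delta_rot":[0,0,0.0159],"fingers":0},{"dp":[0,0,0],"delta_rot":[0,0,0.0159],"fingers":0},{"dp":[0,0,0],"delta_rot":[0,0,0.0159],"fingers":0},{"dp":[0,0,0],"delta_rot":[0,0,0.0159],"fingers":0},{"dp":[0,0,0],"delta_rot":[0,0,0.0159],"fingers":0},{"dp":[0,0,0],"delta_rot":[0,0,0.0159],"fingers":0},{"dp":[0,0,0],"delta_rot":[0,0,0.0159],"fingers":0},{"dp":[0,0,0],"delta_rot":[0,0,0.0159],"fingers":0},{"dp":[0,0,0],"delta_rot":[0,0,0],"fingers":0},{"dp":[0,0,0],"delta_rot":[0,0,0],"fingers":0}]'
python3 go.py .475 .312 .24 12.8
python3 - <<'E'
from h import *
p,d,m=snap('wrist');cv2.imwrite('pics/w1.png',p[:,:,::-1]);np.savez('w1.npz',p=p,d=d,o=m['origin'],a=m['attitude']);print(m)
E
```

```text
t: 1.02
tcp_pos: [0.4756, 0.3124, 0.24]
tool_rot: [0.223, 0.975, -0.0, -0.0]
force: [0.3, -0.1, -0.1]
finger_gap: 0.499
gripper_force: 0.0
t: 1.93
tcp_pos: [0.475, 0.3137, 0.2403]
tool_rot: [0.624, 0.782, -0.0, -0.0]
force: [0.2, -0.2, -0.4]
finger_gap: 0.503
gripper_force: 0.0
t 1.93 tcp [0.475  0.3137 0.2403] yang 12.86 tilt [-0.0007 -0.0003] | dp [-0.0033 -0.0007  0.0007] rows>= 0.0 rz 0.0002 rows>= 0.0 F [ 0.2 -0.2 -0.4] gap 0.503 0.0
{'fx': 331.1847786515086, 'fy': 331.1847786515086, 'cx': 279.1134876559597, 'cy': 209.3342366946343, 'k1': -0.050259954406013024, 'origin': array([0.45613235, 0.39614275, 0.31078247]), 'attitude': array([-0.16436897, -0.01886564,  0.11029577,  0.98003151])}
```

View pics/w1.png

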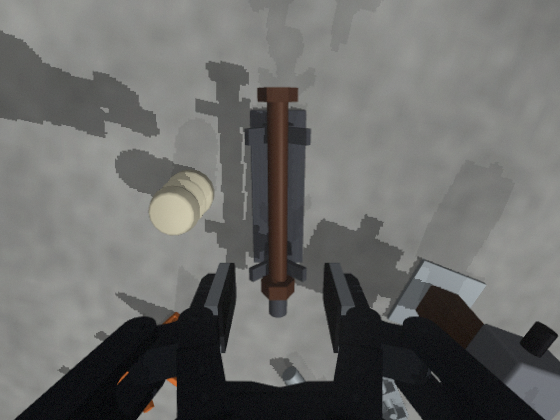

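The wrist view shows the bolt running down column 278, with its head at row 95, its nut at row 288 and the stub below it. The rests are at rows 135 and 270, and the insulator is clear at (180,205).

Run:
```python
from h import *
f=np.load('w1.npz');p,d=f['p'],f['d'];m=manip.camera_model('wrist');m['origin']=f['o'];m['attitude']=f['a']
C=cloud(m,d)
hsv=cv2.cvtColor(p,cv2.COLOR_RGB2HSV).astype(int)
M=((hsv[...,1]>100)&(hsv[...,0]<15)).astype(np.uint8); M[:,:230]=0;M[:,330:]=0;M[305:]=0
L=[]
for r in range(112,275,6):
    c=np.where(M[r])[0]
    if len(c)<8: continue
    q=onplane(m,[c.min(),c.max()+1],[r+.5,r+.5],.055); L.append(q.mean(0)); w=np.linalg.norm(q[1]-q[0])
L=np.array(L)[:,:2];c=L.mean(0);u=np.linalg.svd(L-c)[2][0]; u*=np.sign(u[1])
print('shank centre',c,'ang',np.degrees(np.arctan2(u[1],u[0])),'w',w,'res',np.abs((L-c)@[-u[1],u[0]]).max())
rows=np.where(M.sum(1)>6)[0];print(rows.min(),rows.max())
tops=C[200,270:290,2];print('z shank',tops.max())
for r in (rows.min(),rows.max()+1):
    col=np.where(M[min(r,rows.max()-1)])[0].mean()+.5
    for z in (.053,.06):
        q=onplane(m,[col],[r],z)[0];print(r,z,q, 's',(q[:2]-c)@u)
# stand base
B=(d>0)&(abs(C[...,2]-.008)<.005)&(np.hypot(C[...,0]-.475,C[...,1]-.312)<.1)&(hsv[...,2]<90)
P=(C[B][:,:2]*1000).astype(np.float32);print(cv2.minAreaRect(P))
ins=(d>0)&(hsv[...,2]>100)&(C[...,2]>.064)&(np.hypot(C[...,0]-.394,C[...,1]-.286)<.05)
print('ins',C[ins].mean(0))
o=c; print('perp offset to ins',(C[ins].mean(0)[:2]-c)@[-u[1],u[0]])
```

```text
shank centre [0.47268859 0.32111763] ang 102.74860202270521 w 0.014055527878632483 res 0.0006884636092258032
88 299
z shank 0.06295738939443538
88 0.053 [0.45718011 0.40192925 0.053     ] s 0.08224173724929945
88 0.06 [0.45715166 0.40177212 0.06      ] s 0.0820947588526451
300 0.053 [0.49459305 0.22379141 0.053     ] s -0.09976064002637458
300 0.06 [0.49354866 0.22847156 0.06      ] s -0.09496540244590089
((443.2350769042969, 301.45880126953125), (124.81453704833984, 153.1060791015625), 17.242395401000977)
ins [0.39443428 0.2935911  0.07125159]
perp offset to ins 0.0823995421645712
```

```bash
python3 go.py .474 .3165 .107 12.8
```

```text
t 1.98 tcp [0.475  0.3137 0.2404] yang 12.85 tilt [-0.0005 -0.0003] | dp [ 0.006  -0.0005  0.2668] rows>= 3.3 rz 0.0001 rows>= 0.0 F [ 0.3  0.2 -0.5] gap 0.5 0.0
```

```bash
python3 -m crank '[{"dp":[0.006,0,0.05],"delta_rot":[0,0,0],"fingers":0},{"dp":[0,0,0.06],"delta_rot":[0,0,0],"fingers":0},{"dp":[0,0,0.06],"delta_rot":[0,0,0],"fingers":0},{"dp":[0,0,0.05],"delta_rot":[0,0,0],"fingers":0},{"dp":[0,0,0.03],"delta_rot":[0,0,0],"fingers":0},{"dp":[0,0,0.017],"delta_rot":[0,0,0],"fingers":0},{"dp":[0,0,0],"delta_rot":[0,0,0],"fingers":0},{"dp":[0,0,0],"delta_rot":[0,0,0],"fingers":0}]'
python3 -m crank '[{"dp":[0,0,0],"delta_rot":[0,0,0],"fingers":-0.7},{"dp":[0,0,0],"delta_rot":[0,0,0],"fingers":-1},{"dp":[0,0,0],"delta_rot":[0,0,0],"fingers":-1},{"dp":[0,0,0],"delta_rot":[0,0,0],"fingers":-1},{"dp":[0,0,0],"delta_rot":[0,0,0],"fingers":-1},{"dp":[0,0,0],"delta_rot":[0,0,0],"fingers":-1},{"dp":[0,0,0],"delta_rot":[0,0,0],"fingers":-1},{"dp":[0,0,0],"delta_rot":[0,0,0],"fingers":-1}]' 60
```

```text
t: 2.65
tcp_pos: [0.4747, 0.3168, 0.1072]
tool_rot: [0.624, 0.781, 0.0, 0.0]
force: [-0.2, -0.8, 0.0]
finger_gap: 0.503
gripper_force: 0.0
t: 3.32
tcp_pos: [0.4729, 0.3165, 0.1085]
tool_rot: [0.624, 0.781, -0.001, -0.001]
force: [-5.5, -1.0, 6.5]
finger_gap: 0.164
gripper_force: 58.4
```

```bash
python3 -m crank '[{"dp":[0,0,-0.01],"delta_rot":[0,0,0],"fingers":-1},{"dp":[0,0,-0.02],"delta_rot":[0,0,0],"fingers":-1},{"dp":[0,0,-0.04],"delta_rot":[0,0,0],"fingers":-1},{"dp":[0,0,-0.05],"delta_rot":[0,0,0],"fingers":-1},{"dp":[0,0,-0.05],"delta_rot":[0,0,0],"fingers":-1},{"dp":[0,0,-0.04],"delta_rot":[0,0,0],"fingers":-1},{"dp":[0,0,-0.02],"delta_rot":[0,0,0],"fingers":-1},{"dp":[0,0,0],"delta_rot":[0,0,0],"fingers":-1}]'
python3 go.py .455 -.289 .22 -19.8
python3 - <<'E'
from h import *
p,d,m=snap('wrist');cv2.imwrite('pics/w2.png',p[:,:,::-1])
s=manip.sense();T=R.from_quat(s['tool_rot']).as_matrix();C=cloud(m,d)
hsv=cv2.cvtColor(p,cv2.COLOR_RGB2HSV).astype(int)
M=(hsv[...,1]>100)&(hsv[...,0]<15)&(d>0)
L=(C-s['tcp_pos'])@T
M&=(abs(L[...,1])<.02)&(abs(L[...,2]-.054)<.03)
q=L[M];print(len(q));
for a,b in ((-.1,-.08),(-.08,-.06),(-.06,-.04),(-.04,-.02),(.02,.04),(.04,.06),(.06,.08),(.08,.1)):
    k=q[(q[:,0]>a)&(q[:,0]<b)]
    if len(k)>5: print(a,b,len(k),np.median(k,0).round(4),k[:,0].min().round(4),k[:,0].max().round(4))
E
```

```text
t: 3.98
tcp_pos: [0.4761, 0.3173, 0.2253]
tool_rot: [0.624, 0.781, 0.003, 0.002]
force: [0.3, 0.7, -3.7]
finger_gap: 0.162
gripper_force: 58.6
t 3.98 tcp [0.4761 0.3173 0.2253] yang 12.72 tilt [0.0066 0.0027] | dp [-1.1736 -0.3081  0.0071] rows>= 15.2 rz 0.0903 rows>= 4.6 F [ 0.3  0.7 -3.7] gap 0.162 58.6
9903
-0.06 -0.04 215 [-0.0423  0.0012  0.0472] -0.0472 -0.04
-0.04 -0.02 1069 [-0.0295  0.0012  0.0465] -0.04 -0.02
0.02 0.04 1109 [0.0293 0.0012 0.0457] 0.02 0.04
0.04 0.06 1463 [0.0502 0.0012 0.0458] 0.04 0.06
0.06 0.08 2062 [0.0715 0.0016 0.0453] 0.06 0.08
0.08 0.1 1498 [0.0837 0.0035 0.04  ] 0.08 0.0872
```

```bash
python3 -m crank '[{"dp":[-0.04,-0.0105,0],"delta_rot":[0,0,0],"fingers":-1},{"dp":[-0.073,-0.0192,0],"delta_rot":[0,0,0],"fingers":-1},{"dp":[-0.073,-0.0192,0],"delta_rot":[0,0,0],"fingers":-1},{"dp":[-0.073,-0.0192,0],"delta_rot":[0,0,0],"fingers":-1},{"dp":[-0.073,-0.0192,0],"delta_rot":[0,0,0],"fingers":-1},{"dp":[-0.073,-0.0192,0],"delta_rot":[0,0,0],"fingers":-1},{"dp":[-0.073,-0.0192,0],"delta_rot":[0,0,0],"fingers":-1},{"dp":[-0.073,-0.0192,0],"delta_rot":[0,0,0],"fingers":-1},{"dp":[-0.073,-0.0192,0],"delta_rot":[0,0,0],"fingers":-1},{"dp":[-0.073,-0.0192,0],"delta_rot":[0,0,0],"fingers":-1},{"dp":[-0.073,-0.0192,0],"delta_rot":[0,0,0],"fingers":-1},{"dp":[-0.073,-0.0192,0],"delta_rot":[0,0,0],"fingers":-1}]'
python3 -m crank '[{"dp":[-0.073,-0.0192,0],"delta_rot":[0,0,0],"fingers":-1},{"dp":[-0.073,-0.0192,0],"delta_rot":[0,0,0],"fingers":-1},{"dp":[-0.073,-0.0192,0],"delta_rot":[0,0,0],"fingers":-1},{"dp":[-0.07,-0.0192,0],"delta_rot":[0,0,0],"fingers":-1},{"dp":[-0.04,-0.0102,0],"delta_rot":[0,0,0],"fingers":-1},{"dp":[0,0,0],"delta_rot":[0,0,0.01],"fingers":-1},{"dp":[0,0,0],"delta_rot":[0,0,0.017],"fingers":-1},{"dp":[0,0,0],"delta_rot":[0,0,0.018],"fingers":-1},{"dp":[0,0,0],"delta_rot":[0,0,0.018],"fingers":-1},{"dp":[0,0,0],"delta_rot":[0,0,0.017],"fingers":-1},{"dp":[0,0,0],"delta_rot":[0,0,0.0103],"fingers":-1},{"dp":[0,0,0],"delta_rot":[0,0,0],"fingers":-1}]'
python3 go.py .455 -.289 .2 -19.8
python3 - <<'E'
from h import *
p,d,m=snap('wrist');cv2.imwrite('pics/w3.png',p[:,:,::-1]);np.savez('w3.npz',p=p,d=d,o=m['origin'],a=m['attitude'])
E
```

```text
t: 5.03
tcp_pos: [0.4579, -0.1204, 0.2208]
tool_rot: [0.625, 0.781, -0.0, -0.002]
force: [-0.4, 0.5, -3.6]
finger_gap: 0.165
gripper_force: 58.7
t: 6.03
tcp_pos: [0.4521, -0.2884, 0.2204]
tool_rot: [0.818, 0.575, -0.0, -0.002]
force: [0.2, 0.8, -3.3]
finger_gap: 0.167
gripper_force: 58.7
t 6.03 tcp [ 0.4521 -0.2884  0.2204] yang -19.87 tilt [-0.0026  0.0025] | dp [0.0007 0.006  0.0409] rows>= 0.5 rz -0.0002 rows>= 0.0 F [ 0.2  0.8 -3.3] gap 0.167 58.7
```

View pics/w3.png

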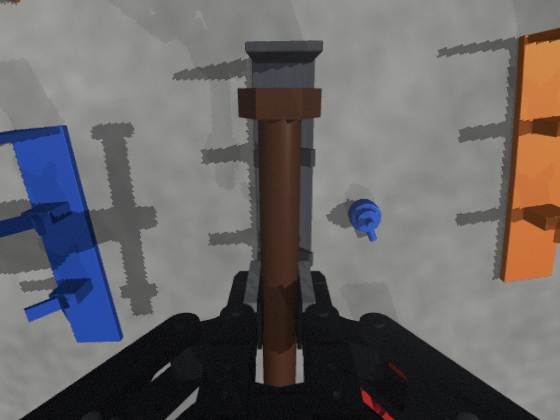

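The wrist view shows the bolt over the dark stand, with its head on the plate side: the plate is at cols 246–322, row 42. The emitter is at (365,215) and clear. Next I'll measure the plate and base in world coordinates from this picture.

Run:
```python
from h import *
f=np.load('w3.npz');p,d=f['p'],f['d'];m=manip.camera_model('wrist');m['origin']=f['o'];m['attitude']=f['a']
C=cloud(m,d);hsv=cv2.cvtColor(p,cv2.COLOR_RGB2HSV).astype(int)
roi=np.zeros(d.shape,bool);roi[30:260,235:330]=1
grey=roi&(hsv[...,1]<80)&(d>0)
g=np.radians(70.);u=np.array([np.cos(g),np.sin(g)]);n=np.array([-u[1],u[0]])
t=C[grey&(C[...,2]>.068)&(C[...,2]<.085)]
print('platetop',len(t),t.mean(0),np.ptp(t[:,:2]@u),np.ptp(t[:,:2]@n))
r=cv2.minAreaRect((t[:,:2]*1000).astype(np.float32));print(r)
mid=lambda v:(v.max()+v.min())/2
print('plate s,n mids',mid(t[:,:2]@u),mid(t[:,:2]@n))
# base side edges per row: dark rows
dk=(abs(C[...,2]-.008)<.004)&grey
for rr in range(70,85,5):
    c=np.where(dk[rr])[0]
    if len(c): print(rr,c.min(),c.max(),C[rr,c.min()],C[rr,c.max()], (C[rr,c.max()]-C[rr,c.min()])[:2]@n)
print('corner rays z78:',onplane(m,[246,322],[42,42],.078))
print('base mid estimate (456,-289) s,n', np.array([.456,-.289])@u,np.array([.456,-.289])@n)
rs=C[grey&(C[...,2]>.05)&(C[...,2]<.066)]
print('rest pts',len(rs)); S=rs[:,:2]@u;N=rs[:,:2]@n
print(np.histogram(S,np.arange(-.2,0,.01)),N.min(),N.max())
b=(C[...,2]<.014)&(C[...,2]>.004)&grey&(hsv[...,2]<100);q=C[b][:,:2];print('base n range',np.percentile(q@n,[1,99]), q@n@np.ones(len(q))/len(q))
s=manip.sense();print('tool',s['tcp_pos'][:2]@u,s['tcp_pos'][:2]@n)
```

```text
platetop 1038 [ 0.49204075 -0.18330801  0.07758646] 0.007178970016104734 0.045496627161831005
((492.4530029296875, -182.9270477294922), (6.704599380493164, 45.50160217285156), 70.81843566894531)
plate s,n mids -0.003387025277833475 -0.5253519621647766
70 252 313 [ 0.46680756 -0.18236986  0.00829653] [ 0.51248177 -0.19883381  0.00785617] -0.048550726738723814
75 252 313 [ 0.46537839 -0.18576046  0.00696982] [ 0.51129287 -0.20240637  0.00798166] -0.04883873838408529
80 252 313 [ 0.46402834 -0.18932903  0.0073636 ] [ 0.509952   -0.20601715  0.00951316] -0.04886180079629351
corner rays z78: [[ 0.47256555 -0.17329341  0.078     ]
 [ 0.51448737 -0.18843033  0.078     ]]
base mid estimate (456,-289) s,n -0.1156099820506225 -0.5273436564994924
rest pts 739
(array([  0,   0,   0,   0,  78,  93,   0,   0,   0,   0,   0,   0, 261,
        98,   0,   0,   0,   0,   0]), array([-0.2 , -0.19, -0.18, -0.17, -0.16, -0.15, -0.14, -0.13, -0.12,
       -0.11, -0.1 , -0.09, -0.08, -0.07, -0.06, -0.05, -0.04, -0.03,
       -0.02, -0.01])) -0.5498183422634901 -0.5030133486633036
base n range [-0.55150535 -0.50168524] -0.5313587829254104
tool -0.11633353931849041 -0.5235980600819216
```

```bash
python3 -m crank '[{"dp":[0.003,0.0025,0.03],"delta_rot":[0,0,0],"fingers":-1},{"dp":[0,0,0.05],"delta_rot":[0,0,0],"fingers":-1},{"dp":[0,0,0.05],"delta_rot":[0,0,0],"fingers":-1},{"dp":[0,0,0.045],"delta_rot":[0,0,0],"fingers":-1},{"dp":[0,0,0.025],"delta_rot":[0,0,0],"fingers":-1},{"dp":[0,0,0.01],"delta_rot":[0,0,0],"fingers":-1},{"dp":[0,0,0],"delta_rot":[0,0,0],"fingers":-1},{"dp":[0,0,0],"delta_rot":[0,0,0],"fingers":-1}]'
python3 -m crank '[{"dp":[0,0,0.002],"delta_rot":[0,0,0],"fingers":-1},{"dp":[0,0,0.002],"delta_rot":[0,0,0],"fingers":-1},{"dp":[0,0,0.002],"delta_rot":[0,0,0],"fingers":-1},{"dp":[0,0,0],"delta_rot":[0,0,0],"fingers":-1}]'
```

```text
t: 6.75
tcp_pos: [0.4547, -0.2881, 0.1171]
tool_rot: [0.818, 0.575, -0.0, -0.0]
force: [-0.0, 0.1, -3.7]
finger_gap: 0.164
gripper_force: 58.7
t: 7.08
tcp_pos: [0.4547, -0.2881, 0.1147]
tool_rot: [0.818, 0.575, 0.0, 0.001]
force: [-0.1, -0.3, -4.5]
finger_gap: 0.168
gripper_force: 58.7
```

```bash
python3 -m crank '[{"dp":[0,0,0.003],"delta_rot":[0,0,0],"fingers":-1},{"dp":[0,0,0.003],"delta_rot":[0,0,0],"fingers":-1},{"dp":[0,0,0.003],"delta_rot":[0,0,0],"fingers":-1},{"dp":[0,0,0],"delta_rot":[0,0,0],"fingers":-1}]'
python3 -m crank '[{"dp":[0,0,0.002],"delta_rot":[0,0,0],"fingers":-1},{"dp":[0,0,0.002],"delta_rot":[0,0,0],"fingers":-1},{"dp":[0,0,0],"delta_rot":[0,0,0],"fingers":-1}]'
```

```text
t: 7.42
tcp_pos: [0.4549, -0.2882, 0.1097]
tool_rot: [0.818, 0.575, 0.0, 0.0]
force: [-0.1, -0.8, -0.8]
finger_gap: 0.162
gripper_force: 58.9
t: 7.67
tcp_pos: [0.4554, -0.2885, 0.1086]
tool_rot: [0.818, 0.575, 0.0, 0.001]
force: [1.0, 1.3, 2.9]
finger_gap: 0.162
gripper_force: 59.8
```

```bash
python3 -m crank '[{"dp":[0,0,0.002],"delta_rot":[0,0,0],"fingers":-1},{"dp":[0,0,0],"delta_rot":[0,0,0],"fingers":-1}]'
python3 - <<'E'
from h import *
s=manip.sense();p,d,m=snap('wrist');np.savez('w4.npz',p=p,d=d)
C=cloud(m,d);hsv=cv2.cvtColor(p,cv2.COLOR_RGB2HSV).astype(int)
M=(hsv[...,1]>100)&(hsv[...,0]<15)&(d>0);T=R.from_quat(s['tool_rot']).as_matrix();L=(C-s['tcp_pos'])@T
M&=(abs(L[...,1])<.004)
for a in (-.04,.02,.04,.06):
    k=C[M&(L[...,0]>a)&(L[...,0]<a+.012)]
    if len(k):print(a,len(k),np.percentile(k[:,2],[50,90]).round(4))
print(s['force'])
E
```

```text
t: 7.83
tcp_pos: [0.4555, -0.2886, 0.1084]
tool_rot: [0.818, 0.575, 0.0, 0.002]
force: [0.7, 1.3, 11.2]
finger_gap: 0.161
gripper_force: 60.5
-0.04 341 [0.0611 0.0618]
0.02 559 [0.0612 0.0619]
0.04 638 [0.0612 0.062 ]
0.06 758 [0.0612 0.0621]
[ 0.7065767   1.27401371 11.18441708]
```

Seated: the top of the shank is level at 61.2 mm, as expected. I'll release it gently and lift, opening only part way.

```bash
python3 -m crank '[{"dp":[0,0,0],"delta_rot":[0,0,0],"fingers":-0.6},{"dp":[0,0,0],"delta_rot":[0,0,0],"fingers":-0.4},{"dp":[0,0,0],"delta_rot":[0,0,0],"fingers":-0.2},{"dp":[0,0,0],"delta_rot":[0,0,0],"fingers":-0.1},{"dp":[0,0,0],"delta_rot":[0,0,0],"fingers":-0.1},{"dp":[0,0,0],"delta_rot":[0,0,0],"fingers":-0.1}]' 60
python3 -m crank '[{"dp":[0,0,-0.02],"delta_rot":[0,0,0],"fingers":-0.1},{"dp":[0,0,-0.05],"delta_rot":[0,0,0],"fingers":-0.1},{"dp":[0,0,-0.06],"delta_rot":[0,0,0],"fingers":-0.1},{"dp":[0,0,-0.06],"delta_rot":[0,0,0],"fingers":0},{"dp":[0,0,-0.06],"delta_rot":[0,0,0],"fingers":0.1},{"dp":[0,0,0],"delta_rot":[0,0,0],"fingers":0.1}]'
python3 - <<'E'
from h import *
p,d,m=snap('wrist');cv2.imwrite('pics/w5.png',p[:,:,::-1])
E
python3 go.py .6015 .028 .2 43.3
```

```text
t: 8.38
tcp_pos: [0.4544, -0.2879, 0.1064]
tool_rot: [0.818, 0.575, -0.0, -0.0]
force: [0.2, -1.1, -0.3]
finger_gap: 0.451
gripper_force: 0.0
t: 8.88
tcp_pos: [0.4568, -0.2898, 0.2378]
tool_rot: [0.818, 0.575, 0.001, 0.006]
force: [1.5, 0.2, -0.6]
finger_gap: 0.547
gripper_force: 0.0
t 8.93 tcp [ 0.4559 -0.2891  0.2355] yang -19.79 tilt [ 0.0059 -0.0058] | dp [0.6956 0.0588 0.069 ] rows>= 8.8 rz -0.1752 rows>= 9.0 F [ 0.3 -0.2 -0.1] gap 0.551 0.0
```

View pics/w5.png

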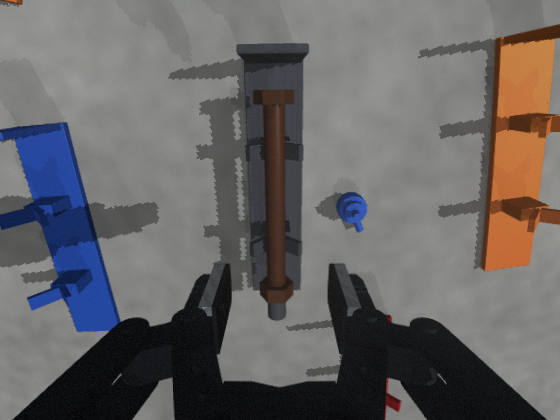

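The wrist view shows the bolt resting in both Vs of the dark stand, with its head at (273,97) towards the plate and the emitter undisturbed. I'll go to the axle next.

```bash
python3 -m crank '[{"dp":[0.035,0.003,0],"delta_rot":[0,0,0],"fingers":0.2},{"dp":[0.07,0.0059,0],"delta_rot":[0,0,0],"fingers":0.2},{"dp":[0.07,0.0059,0],"delta_rot":[0,0,0],"fingers":0.2},{"dp":[0.07,0.0059,0],"delta_rot":[0,0,0],"fingers":0.2},{"dp":[0.07,0.0059,0],"delta_rot":[0,0,0],"fingers":0.2},{"dp":[0.07,0.0059,0],"delta_rot":[0,0,0],"fingers":0.2},{"dp":[0.07,0.0059,0],"delta_rot":[0,0,0],"fingers":0.2},{"dp":[0.07,0.0059,0],"delta_rot":[0,0,0],"fingers":0.2},{"dp":[0.07,0.0059,0],"delta_rot":[0,0,0],"fingers":0.2},{"dp":[0.07,0.0059,0],"delta_rot":[0,0,0],"fingers":0.2},{"dp":[0.03,0.003,0],"delta_rot":[0,0,0],"fingers":0.2}]'
python3 -m crank '[{"dp":[0,0,0],"delta_rot":[0,0,-0.0175],"fingers":0.2},{"dp":[0,0,0],"delta_rot":[0,0,-0.0175],"fingers":0.2},{"dp":[0,0,0],"delta_rot":[0,0,-0.0175],"fingers":0.2},{"dp":[0,0,0],"delta_rot":[0,0,-0.0175],"fingers":0.2},{"dp":[0,0,0],"delta_rot":[0,0,-0.0175],"fingers":0.2},{"dp":[0,0,0],"delta_rot":[0,0,-0.0175],"fingers":0.2},{"dp":[0,0,0],"delta_rot":[0,0,-0.0175],"fingers":0.2},{"dp":[0,0,0],"delta_rot":[0,0,-0.0175],"fingers":0.2},{"dp":[0,0,0],"delta_rot":[0,0,-0.0175],"fingers":0.2},{"dp":[0,0,0],"delta_rot":[0,0,-0.0175],"fingers":0.2},{"dp":[0,0,0],"delta_rot":[0,0,0],"fingers":0.2},{"dp":[0,0,0],"delta_rot":[0,0,0],"fingers":0.2}]'
python3 go.py .6015 .028 .077 43.3
python3 - <<'E'
from h import *
p,d,m=snap('wrist');cv2.imwrite('pics/w6.png',p[:,:,::-1]);np.savez('w6.npz',p=p,d=d,o=m['origin'],a=m['attitude'])
C=cloud(m,d);hsv=cv2.cvtColor(p,cv2.COLOR_RGB2HSV).astype(int)
near=(d>0)&(np.hypot(C[...,0]-.6,C[...,1]-.028)<.12)
B=near&(hsv[...,1]>60)&(hsv[...,0]<20)&(abs(C[...,2]-.028)<.004)
nl,L,st,_=cv2.connectedComponentsWithStats(B.astype(np.uint8));k=1+np.argmax(st[1:,4]);P=C[L==k]
print(st[k],np.median(P[:,2]),cv2.minAreaRect((P[:,:2]*1000).astype(np.float32)))
J=near&(C[...,2]>.017)&(C[...,2]<.035);nl,L,st,_=cv2.connectedComponentsWithStats(J.astype(np.uint8));k=L[B][len(P)//2]
P=C[L==k];print(st[k],cv2.minAreaRect((P[:,:2]*1000).astype(np.float32)))
E
```

```text
t: 9.85
tcp_pos: [0.6005, 0.0329, 0.2307]
tool_rot: [0.817, 0.576, 0.0, -0.001]
force: [-0.3, -0.1, 0.7]
finger_gap: 0.602
gripper_force: 0.0
t: 10.85
tcp_pos: [0.5994, 0.0286, 0.2309]
tool_rot: [0.399, 0.917, -0.0, -0.001]
force: [-1.1, -0.2, -0.4]
finger_gap: 0.602
gripper_force: 0.0
t 10.85 tcp [0.5994 0.0286 0.2309] yang 43.02 tilt [-0.0019 -0.    ] | dp [-0.0041  0.0026  0.3078] rows>= 3.8 rz -0.0008 rows>= 0.0 F [-1.1 -0.2 -0.4] gap 0.602 0.0
[ 268  148   32   99 2443] 0.028476339523732797 ((602.4710083007812, 30.739303588867188), (26.550317764282227, 88.47671508789062), 43.23870849609375)
[ 267   77   34  220 5758] ((603.5010375976562, 30.325912475585938), (28.030611038208008, 200.7222442626953), 43.248878479003906)
```

View pics/w6.png

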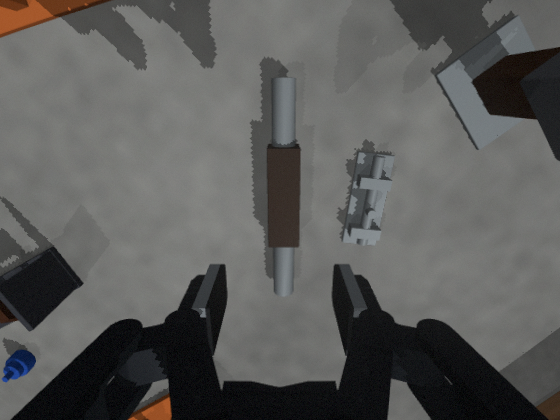

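The wrist view shows the axle body at (284,195), with journals at both ends and the latch well to the right at (370,197). Its centre is (0.603, 0.030), at 133.2°. Descending now.

```bash
python3 -m crank '[{"dp":[-0.002,0.0074,0.04],"delta_rot":[0,0,-0.0006],"fingers":0.2},{"dp":[0,0,0.06],"delta_rot":[0,0,0],"fingers":0.2},{"dp":[0,0,0.06],"delta_rot":[0,0,0],"fingers":0.2},{"dp":[0,0,0.06],"delta_rot":[0,0,0],"fingers":0.2},{"dp":[0,0,0.045],"delta_rot":[0,0,0],"fingers":0.2},{"dp":[0,0,0.027],"delta_rot":[0,0,0],"fingers":0.2},{"dp":[0,0,0.0138],"delta_rot":[0,0,0],"fingers":0.2},{"dp":[0,0,0],"delta_rot":[0,0,0],"fingers":0.2},{"dp":[0,0,0],"delta_rot":[0,0,0],"fingers":0.2}]'
python3 -m crank '[{"dp":[0,0,0],"delta_rot":[0,0,0],"fingers":-0.2},{"dp":[0,0,0],"delta_rot":[0,0,0],"fingers":-0.6},{"dp":[0,0,0],"delta_rot":[0,0,0],"fingers":-1},{"dp":[0,0,0],"delta_rot":[0,0,0],"fingers":-1},{"dp":[0,0,0],"delta_rot":[0,0,0],"fingers":-1},{"dp":[0,0,0],"delta_rot":[0,0,0],"fingers":-1},{"dp":[0,0,0],"delta_rot":[0,0,0],"fingers":-1},{"dp":[0,0,0],"delta_rot":[0,0,0],"fingers":-1}]' 80
```

```text
t: 11.65
tcp_pos: [0.604, 0.0307, 0.0793]
tool_rot: [0.396, 0.918, 0.0, 0.0]
force: [0.4, 0.6, 0.4]
finger_gap: 0.595
gripper_force: 0.0
t: 12.32
tcp_pos: [0.6041, 0.0305, 0.0807]
tool_rot: [0.395, 0.919, 0.0, 0.001]
force: [-1.7, -1.0, 6.0]
finger_gap: 0.306
gripper_force: 81.8
```

```bash
python3 -m crank '[{"dp":[0,0,-0.01],"delta_rot":[0,0,0],"fingers":-1},{"dp":[0,0,-0.02],"delta_rot":[0,0,0],"fingers":-1},{"dp":[0,0,-0.04],"delta_rot":[0,0,0],"fingers":-1},{"dp":[0,0,-0.06],"delta_rot":[0,0,0],"fingers":-1},{"dp":[0,0,-0.06],"delta_rot":[0,0,0],"fingers":-1},{"dp":[0,0,-0.06],"delta_rot":[0,0,0],"fingers":-1},{"dp":[0,0,-0.04],"delta_rot":[0,0,0],"fingers":-1},{"dp":[0,0,-0.02],"delta_rot":[0,0,0],"fingers":-1},{"dp":[0,0,0],"delta_rot":[0,0,0],"fingers":-1},{"dp":[0,0,0],"delta_rot":[0,0,0],"fingers":-1}]'
cat > ax.py <<'E'
from h import *
s=manip.sense();p,d,m=snap('wrist');C=cloud(m,d);T=R.from_quat(s['tool_rot']).as_matrix();L=(C-s['tcp_pos'])@T
M=(d>0)&(abs(L[...,1])<.008)&(L[...,2]>.04)&(L[...,2]<.085)
M[:, :240]=0;M[:,320:]=0
for a in np.arange(-.1,.1,.02):
    k=L[M&(L[...,0]>a)&(L[...,0]<a+.02)]
    if len(k)>20:print(a.round(2),len(k),np.percentile(k[:,2],[10,50]).round(4),k[:,1].mean().round(4))
hsv=cv2.cvtColor(p,cv2.COLOR_RGB2HSV).astype(int)
q=L[M];print('x range',q[:,0].min(),q[:,0].max())
M2=M&(hsv[...,1]>60)&(hsv[...,0]<20);print('body x',np.percentile(L[M2][:,0],[.5,99.5]))
cv2.imwrite('pics/ax.png',p[:,:,::-1]);np.savez('ax.npz',p=p,d=d,o=m['origin'],a=m['attitude'])
E
python3 ax.py;python3 go.py .475 .312 .22 13.3
```

```text
t: 13.15
tcp_pos: [0.6027, 0.031, 0.2334]
tool_rot: [0.395, 0.919, -0.0, -0.0]
force: [-0.7, -0.3, -6.3]
finger_gap: 0.307
gripper_force: 80.6
-0.06 437 [0.052 0.056] 0.0001
-0.04 1146 [0.0517 0.0523] -0.0
-0.02 1329 [0.0517 0.0523] -0.0
0.0 1525 [0.0516 0.0523] -0.0
0.02 1786 [0.0515 0.0522] -0.0
0.04 2107 [0.052  0.0566] 0.0
0.06 2179 [0.0561 0.0573] 0.0
0.08 2516 [0.056  0.0573] 0.0
x range -0.056765800848880756 0.10078218007376025
body x [-0.0426951   0.04525487]
t 13.2 tcp [0.6022 0.031  0.2324] yang 43.42 tilt [-0.0034  0.0005] | dp [0.5829 0.2016 0.0258] rows>= 7.7 rz 0.0837 rows>= 4.3 F [-0.3  0.4 -6.1] gap 0.31 80.6
```

The axle is held level and centred: body −43 to +45 mm, far end at +101 mm. I'll carry it to the wide stand.

```bash
python3 -m crank '[{"dp":[0.03,0.0104,0],"delta_rot":[0,0,0],"fingers":-1},{"dp":[0.065,0.0225,0],"delta_rot":[0,0,0],"fingers":-1},{"dp":[0.07,0.0242,0],"delta_rot":[0,0,0],"fingers":-1},{"dp":[0.07,0.0242,0],"delta_rot":[0,0,0],"fingers":-1},{"dp":[0.07,0.0242,0],"delta_rot":[0,0,0],"fingers":-1},{"dp":[0.07,0.0242,0],"delta_rot":[0,0,0],"fingers":-1},{"dp":[0.07,0.0242,0],"delta_rot":[0,0,0],"fingers":-1},{"dp":[0.07,0.0242,0],"delta_rot":[0,0,0],"fingers":-1},{"dp":[0.045,0.0156,0],"delta_rot":[0,0,0],"fingers":-1},{"dp":[0.023,0.0078,0],"delta_rot":[0,0,0],"fingers":-1}]'
python3 -m crank '[{"dp":[0,0,0],"delta_rot":[0,0,0.01],"fingers":-1},{"dp":[0,0,0],"delta_rot":[0,0,0.016],"fingers":-1},{"dp":[0,0,0],"delta_rot":[0,0,0.017],"fingers":-1},{"dp":[0,0,0],"delta_rot":[0,0,0.017],"fingers":-1},{"dp":[0,0,0],"delta_rot":[0,0,0.015],"fingers":-1},{"dp":[0,0,0],"delta_rot":[0,0,0.0087],"fingers":-1},{"dp":[0,0,0],"delta_rot":[0,0,0],"fingers":-1},{"dp":[0,0,0],"delta_rot":[0,0,0],"fingers":-1}]'
python3 ax.py|tail -2
python3 - <<'E'
from h import *
s=manip.sense();print(s['tcp_pos'],s['force'])
f=np.load('ax.npz');m=manip.camera_model('wrist');m['origin']=f['o'];m['attitude']=f['a'];C=cloud(m,f['d']);d=f['d']
hsv=cv2.cvtColor(f['p'],cv2.COLOR_RGB2HSV).astype(int)
g=np.radians(103.3);u=np.array([np.cos(g),np.sin(g)]);n=np.array([-u[1],u[0]]);o=np.array([.475,.312])
X=C[...,:2]-o;S=X@u;N=X@n
R_=(d>0)&(abs(N)<.04)&(abs(S)<.1)&(C[...,2]>.045)&(C[...,2]<.067);print('rest hist',np.histogram(S[R_],np.arange(-.1,.1,.01)))
for lo,hi in ((-.08,-.03),(.03,.08)):
    k=R_&(S>lo)&(S<hi)
    if k.sum(): print(k.sum(),'s',np.percentile(S[k],[2,98]),'n',np.percentile(N[k],[1,99]))
B=(d>0)&(abs(C[...,2]-.008)<.004)&(abs(N)<.04)&(S<.095)&(S>-.095)&(hsv[...,2]<90)
print('base s',np.percentile(S[B],[.5,99.5]))
for a in (-.04,-.02,0,.02,.04,.06):
    k=B&(abs(S-a)<.006)
    if k.sum()>10: print(a,np.percentile(N[k],[1,99]))
p=f['p'];cv2.imwrite('pics/w7.png',p[:,:,::-1])
E
```

```text
t: 14.03
tcp_pos: [0.4726, 0.3147, 0.2317]
tool_rot: [0.394, 0.919, -0.001, -0.002]
force: [0.2, -0.5, -5.9]
finger_gap: 0.306
gripper_force: 80.3
t: 14.7
tcp_pos: [0.4756, 0.3114, 0.2325]
tool_rot: [0.62, 0.785, -0.001, -0.001]
force: [-0.1, 0.7, -6.1]
finger_gap: 0.308
gripper_force: 80.4
x range -0.056578832338338186 0.10091638904792102
body x [-0.04245351  0.04535036]
[0.47575819 0.31144554 0.23273302] [-1.15336311  0.55779443 -6.70002095]
rest hist (array([  0,   0,   0,   0,   0,   0,   0,   0,   0,   0,   0,   0,   0,
         0,   0, 225, 101,   0,   0]), array([-1.00000000e-01, -9.00000000e-02, -8.00000000e-02, -7.00000000e-02,
       -6.00000000e-02, -5.00000000e-02, -4.00000000e-02, -3.00000000e-02,
       -2.00000000e-02, -1.00000000e-02, -5.55111512e-17,  1.00000000e-02,
        2.00000000e-02,  3.00000000e-02,  4.00000000e-02,  5.00000000e-02,
        6.00000000e-02,  7.00000000e-02,  8.00000000e-02,  9.00000000e-02]))
326 s [0.05145448 0.0633739 ] n [-0.02410661  0.02500799]
base s [0.00796753 0.07448768]
0.02 [-0.02365084  0.02538719]
0.04 [-0.02398673  0.02483169]
0.06 [-0.02347681  0.02510341]
```

View pics/w7.png

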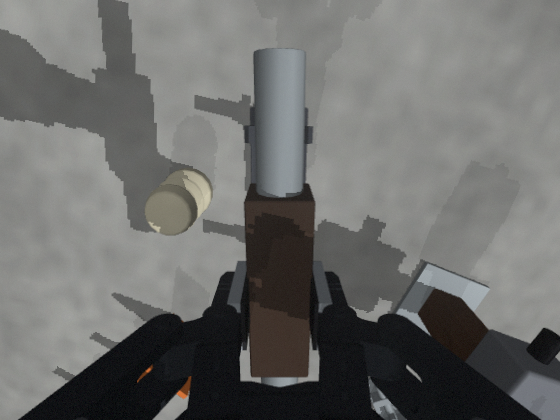

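The wrist view shows the axle aligned over the wide stand, with the far rest at row 133, cols 245–312. The insulator at (180,205) is clear. Lowering now.

```bash
python3 -m crank '[{"dp":[-0.001,-0.0024,0.03],"delta_rot":[0,0,0],"fingers":-1},{"dp":[0,0,0.05],"delta_rot":[0,0,0],"fingers":-1},{"dp":[0,0,0.05],"delta_rot":[0,0,0],"fingers":-1},{"dp":[0,0,0.045],"delta_rot":[0,0,0],"fingers":-1},{"dp":[0,0,0.022],"delta_rot":[0,0,0],"fingers":-1},{"dp":[0,0,0.01],"delta_rot":[0,0,0],"fingers":-1},{"dp":[0,0,0],"delta_rot":[0,0,0],"fingers":-1},{"dp":[0,0,0],"delta_rot":[0,0,0],"fingers":-1}]'
python3 -m crank '[{"dp":[0,0,0.002],"delta_rot":[0,0,0],"fingers":-1},{"dp":[0,0,0.002],"delta_rot":[0,0,0],"fingers":-1},{"dp":[0,0,0],"delta_rot":[0,0,0],"fingers":-1}]'
```

```text
t: 15.42
tcp_pos: [0.4759, 0.3113, 0.1308]
tool_rot: [0.62, 0.784, 0.001, 0.0]
force: [0.7, 0.4, -5.0]
finger_gap: 0.306
gripper_force: 80.1
t: 15.67
tcp_pos: [0.4756, 0.3113, 0.1292]
tool_rot: [0.62, 0.784, 0.001, 0.0]
force: [0.3, -0.0, -6.1]
finger_gap: 0.311
gripper_force: 80.2
```

```bash
python3 -m crank '[{"dp":[0,-0.002,0.003],"delta_rot":[0,0,0],"fingers":-1},{"dp":[0,0,0.003],"delta_rot":[0,0,0],"fingers":-1},{"dp":[0,0,0.003],"delta_rot":[0,0,0],"fingers":-1},{"dp":[0,0,0],"delta_rot":[0,0,0],"fingers":-1}]'
python3 -m crank '[{"dp":[0,0,0.002],"delta_rot":[0,0,0],"fingers":-1},{"dp":[0,0,0.002],"delta_rot":[0,0,0],"fingers":-1},{"dp":[0,0,0],"delta_rot":[0,0,0],"fingers":-1}]'
```

```text
t: 16.0
tcp_pos: [0.474, 0.3107, 0.1235]
tool_rot: [0.621, 0.784, -0.0, -0.0]
force: [-0.3, -0.8, -6.2]
finger_gap: 0.31
gripper_force: 80.2
t: 16.25
tcp_pos: [0.4742, 0.3109, 0.123]
tool_rot: [0.621, 0.784, 0.0, 0.0]
force: [-2.1, -1.7, 3.3]
finger_gap: 0.307
gripper_force: 81.9
```

```bash
python3 -m crank '[{"dp":[0,0,0.002],"delta_rot":[0,0,0],"fingers":-1},{"dp":[0,0,0],"delta_rot":[0,0,0],"fingers":-1}]'
python3 ax.py
python3 - <<'E'
from h import *
s=manip.sense();print(s['tcp_pos'],s['force'])
E
```

```text
t: 16.42
tcp_pos: [0.4742, 0.3109, 0.1229]
tool_rot: [0.621, 0.784, 0.0, 0.0]
force: [-4.3, -0.7, 10.5]
finger_gap: 0.308
gripper_force: 82.8
-0.06 421 [0.0519 0.0559] 0.0
-0.04 1142 [0.0516 0.0522] -0.0
-0.02 1328 [0.0516 0.0523] 0.0
0.0 1533 [0.0516 0.0523] 0.0
0.02 1791 [0.0516 0.0524] -0.0
0.04 2103 [0.0522 0.0569] 0.0
0.06 2171 [0.0564 0.0577] 0.0
0.08 2483 [0.0564 0.0577] 0.0
x range -0.05606813058771535 0.10107916190342069
body x [-0.0425497   0.04570888]
[0.47421944 0.31084444 0.12287755] [-3.70250009 -2.00407451 10.11372872]
```

The axle is seated, with its axis at about 56.5 mm. Releasing and retreating.

```bash
python3 -m crank '[{"dp":[0,0,0],"delta_rot":[0,0,0],"fingers":-0.3},{"dp":[0,0,0],"delta_rot":[0,0,0],"fingers":-0.15},{"dp":[0,0,0],"delta_rot":[0,0,0],"fingers":0},{"dp":[0,0,0],"delta_rot":[0,0,0],"fingers":0.1},{"dp":[0,0,0],"delta_rot":[0,0,0],"fingers":0.1},{"dp":[0,0,0],"delta_rot":[0,0,0],"fingers":0.1}]' 60
python3 -m crank '[{"dp":[0,0,-0.02],"delta_rot":[0,0,0],"fingers":0.1},{"dp":[0,0,-0.05],"delta_rot":[0,0,0],"fingers":0.1},{"dp":[0,0,-0.06],"delta_rot":[0,0,0],"fingers":0.1},{"dp":[0,0,-0.06],"delta_rot":[0,0,0],"fingers":0.1},{"dp":[0,0,-0.04],"delta_rot":[0,0,0],"fingers":0.1},{"dp":[0,0,0],"delta_rot":[0,0,0],"fingers":0.1},{"dp":[0,0,0],"delta_rot":[0,0,0],"fingers":0.1}]'
python3 ax.py >/dev/null; cp pics/ax.png pics/w8.png
python3 - <<'E'
from h import *
f=np.load('ax.npz');m=manip.camera_model('wrist');m['origin']=f['o'];m['attitude']=f['a'];C=cloud(m,f['d']);d=f['d']
g=np.radians(103.3);u=np.array([np.cos(g),np.sin(g)]);n=np.array([-u[1],u[0]]);X=C[...,:2]-[.4744,.3113];S=X@u;N=X@n
for a in (-.08,-.05,-.03,0,.03,.075,.09):
    k=(d>0)&(abs(S-a)<.004)&(abs(N)<.004)&(C[...,2]>.03);print(a,k.sum(),np.percentile(C[k][:,2],[50]) if k.sum() else '')
k=(d>0)&(abs(N)<.008)&(C[...,2]>.05)&(C[...,2]<.08)&(abs(S)<.15);print(S[k].min(),S[k].max())
hsv=cv2.cvtColor(f['p'],cv2.COLOR_RGB2HSV).astype(int);k&=(hsv[...,1]>60)&(hsv[...,0]<20);print('body',np.percentile(S[k],[.5,99.5]))
E
```

```text
t: 16.97
tcp_pos: [0.4744, 0.3108, 0.1206]
tool_rot: [0.621, 0.784, 0.0, 0.0]
force: [-0.5, -0.1, -0.7]
finger_gap: 0.551
gripper_force: 0.0
t: 17.55
tcp_pos: [0.4748, 0.3111, 0.2376]
tool_rot: [0.621, 0.784, 0.002, 0.001]
force: [0.5, 0.0, -0.3]
finger_gap: 0.551
gripper_force: 0.0
-0.08 0 
-0.05 124 [0.06617744]
-0.03 239 [0.07063355]
0 276 [0.07057613]
0.03 361 [0.07047016]
0.075 456 [0.06585301]
0.09 510 [0.06581456]
-0.056268249098279474 0.10070408575051147
body [-0.04292857  0.04530907]Traceback (most recent call last):
  File "ax.py", line 9, in <module>
    q=L[M];print('x range',q[:,0].min(),q[:,0].max())
                           ~~~~~~~~~~^^
    return umr_minimum(a, axis, None, out, keepdims, initial, where)
ValueError: zero-size array to reduction operation minimum which has no identity
```

View pics/w8.png

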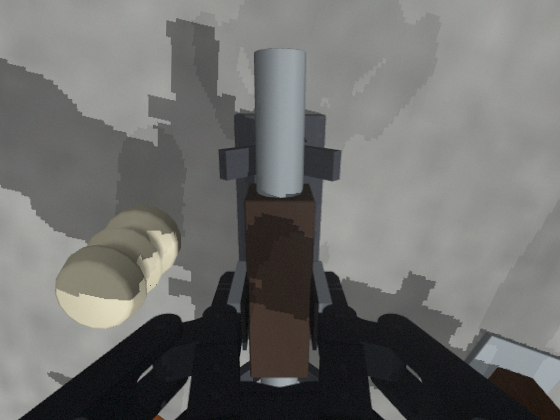

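The script crashed before saving, so this is the old pre-release image: the axle is still in the fingers, body at cols 247–314. I need a fresh capture.

```bash
python3 - <<'E'
from h import *
p,d,m=snap('wrist');C=cloud(m,d);cv2.imwrite('pics/w9.png',p[:,:,::-1])
g=np.radians(103.3);u=np.array([np.cos(g),np.sin(g)]);n=np.array([-u[1],u[0]]);X=C[...,:2]-[.4744,.3113];S=X@u;N=X@n
for a in (-.08,-.05,-.03,0,.03,.075,.09):
    k=(d>0)&(abs(S-a)<.004)&(abs(N)<.004)&(C[...,2]>.03);print(a,k.sum(),np.percentile(C[k][:,2],[50]) if k.sum() else '')
k=(d>0)&(abs(N)<.008)&(C[...,2]>.05)&(C[...,2]<.08)&(abs(S)<.15);print(S[k].min(),S[k].max())
hsv=cv2.cvtColor(p,cv2.COLOR_RGB2HSV).astype(int);k&=(hsv[...,1]>60)&(hsv[...,0]<20);print('body',np.percentile(S[k],[.5,99.5]))
ps,ds,ms=snap('scene');np.savez('scene0.npz',p=ps,d=ds);pt,dt,mt=snap('top');np.savez('top0.npz',p=pt,d=dt)
a=cv2.resize(p,(400,300));b=cv2.resize(ps[170:350,100:500],(800,300),interpolation=cv2.INTER_CUBIC);c=cv2.resize(pt[110:260,120:320],(400,300))
cv2.imwrite('pics/fin.png',np.vstack([np.hstack([a,c]),b])[:,:,::-1])
E
python3 meas2.py | grep -E 'insul|switch|latch|emit'
```

```text
-0.08 73 [0.06579711]
-0.05 78 [0.0656845]
-0.03 88 [0.07038228]
0 98 [0.07035584]
0.03 117 [0.07051207]
0.075 143 [0.0658643]
0.09 144 [0.06597973]
-0.09908356204120089 0.10037255299984076
body [-0.0427281   0.04510267]
top insul 90 mean [392.9 285.7] mid [393.8 286.3] ang 29.9 len 35.5 w 35.0 z [0.0622 0.0685 0.0724] rect [393.9 285.9] [34.2 35.6]
top switch 433 mean [670.3 221. ] mid [670.5 222.3] ang 82.1 len 80.4 w 62.8 z [0.1379 0.1436 0.1493] rect [671.1 222.6] [79.9 60.8]
top latch 118 mean [662.9  76.6] mid [661.4  78.9] ang 123.0 len 76.6 w 31.8 z [0.0046 0.0145 0.022 ] rect [662.9  80. ] [31.7 76.7]
top emit 51 mean [ 517.7 -334.8] mid [ 517.6 -338.9] ang 88.7 len 33.9 w 26.2 z [0.0102 0.0204 0.0302] rect [ 520.4 -337.2] [25.1 32.4]
scene insul 112 mean [396.6 286.7] mid [396.1 286.9] ang 165.4 len 37.1 w 35.5 z [0.0613 0.0679 0.0705] rect [394.7 286.8] [35.6 35.4]
scene switch 894 mean [677.1 221.3] mid [677.5 223.3] ang 78.4 len 82.1 w 63.3 z [0.1331 0.1434 0.1474] rect [672.5 224.5] [81.8 62.4]
scene latch 228 mean [665.3  80.5] mid [663.9  82.5] ang 123.9 len 80.0 w 35.5 z [0.0049 0.0152 0.0201] rect [664.2  83.1] [32.5 79.1]
scene emit 108 mean [ 523.  -333.2] mid [ 523.  -338.3] ang 90.3 len 37.5 w 23.4 z [0.007  0.0158 0.0305] rect [ 521.1 -337.9] [23.  37.3]
```

View pics/fin.png

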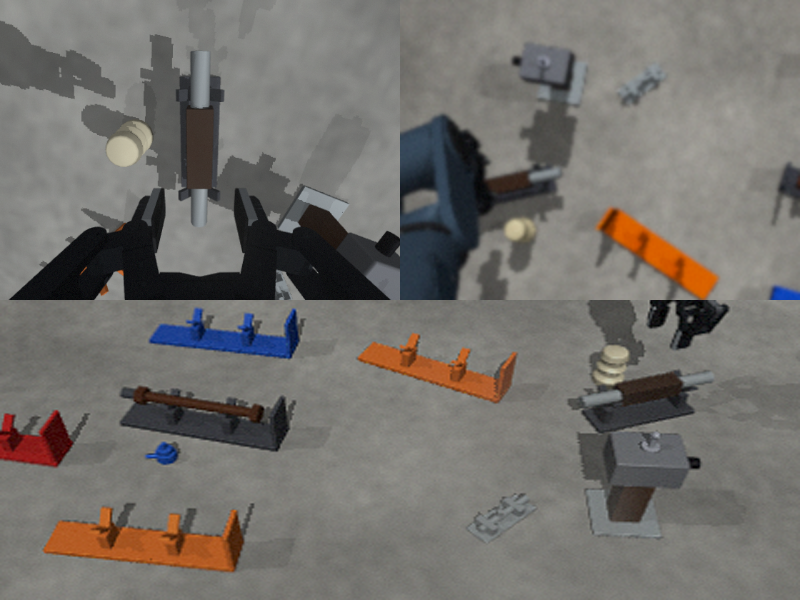

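The bolt lies in the dark stand with its head towards the plate (about (255,412)). The axle is level and centred in the wide stand (about (645,388)), and the bystanders are unmoved.

```bash
python3 -c "
from station import manip
print(manip.sign_off())"
```

```text
the job is handed in; nothing more can be done
None
```

The job is handed in after about 18 s of robot time: the bolt lies in its own stand with its head at the plate, the axle lies level and centred in the wide stand, and the insulator, emitter, latch and switch show no movement in the final check.

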